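Lock the tubes down on the tube rocker

TASK

Secure the two blood tubes on the tube rocker before it is switched on: push the open steel strap over until it lies down across the tubes, then push the red cam lever down flat to lock it. Only push, gently, with the fingers, and grip nothing; leave the tubes lying in their grooves and leave the cups and the bottle standing where they are.

Things in the scene. Friction and masses are not known exactly. Their poses are not given: they have to be found in the camera images.
- rocker: Tube rocker, fixed: low white box 120 (its x) x 150 (its y) mm, aluminium deck 44 mm high; origin on the worktop under its centre, z up, yaw within 0.45 rad. Two grooves along x at y = -13 and +13 mm hold the tubes. Strap hinged on the +y side, red cam lever on the -y side; both turn about axes along x, in the plane x = 0. Hinge cheeks 37 mm wide reach 68 (strap) and 80 mm (lever) high.
- strap (a joint): Steel strap's angle (rad): 0 = shut, level across the tubes, pointing to the rocker's -y; 1.57 = upright; more = leaning out to +y, stop at 2.3. Starts at 1.7 to 2.0. Strap 24 mm wide (x), 4 mm thick, 102 mm long from the pivot; shut, its top is 66 mm above the worktop and it clears the tubes by 2 mm. Stiff hinge: it stays where it is left; about 1 N at the tip turns it. Push it fully down.
- strap_pivot (a point): Point on the strap's hinge axis, fixed on the rocker at x = 0, y = +57, z = 64 mm in the rocker's frame.
- strap_tip (a point): Free end of the strap, in the middle of its width, on the face that is its top when shut, 102 mm from the pivot.
- lever (a joint): Red cam lever's angle (rad): 0 = pressed flat, level, pointing out to the rocker's -y; 1.57 would be upright. Starts at 0.95 to 1.25. It is 58 mm long from the pivot, 6 mm thick, 18 mm wide, with a thumb pad 26 mm wide over the last 26 mm; flat, its top is 79 mm above the worktop and it overhangs the rocker's side by 41 mm. It stays where it is left; 2 to 4 N on the pad turns it.
- lever_pivot (a point): Point on the lever's axis, fixed on the rocker at x = 0, y = -58, z = 76 mm in the rocker's frame.
- lever_tip (a point): Free end of the red lever, in the middle of its width, on the face that is its top when pressed down, 58 mm from the pivot.
- blood_tube_0: Blood tube with a purple cap, 78 mm long, 14 mm over the cap, 12 mm high, lying loose in the groove at the rocker's y = -13 mm; origin at the underside of its middle, its own y along the tube.
- blood_tube_1: Blood tube with a red cap, same size, lying loose in the groove at the rocker's y = +13 mm; origin at the underside of its middle, its own y along the tube.
- orange_cup: Sample cup with an orange lid, 58 mm across, 61 mm high, standing loose in front of the rocker (about 120 mm from its centre, on its -x side, to the -y); origin at the centre of its foot, z up. Bystander.
- blue_cup: Sample cup with a blue lid, 58 mm across, 61 mm high, standing loose in front of the rocker (about 120 mm from its centre, on its -x side, to the +y); origin at the centre of its foot, z up. Bystander.
- oil_bottle: Small amber oil bottle with a black dropper cap, 27 mm across, 67 mm high, standing loose behind the rocker (about 90 mm from its centre, on its +x side); origin at the centre of its foot, z up. Bystander.

How it is judged:
On the way, in this order (a step that is already met when the one before it is completed fails the run):
1. the strap lies down across the tubes (within 0.1 rad of shut) while the lever is still up (value of joint strap below 0.1 rad and value of joint lever above 0.7 rad), for 0.2 s.
2. the lever is pressed down flat (within 0.12 rad) with the strap shut (value of joint lever below 0.12 rad and value of joint strap below 0.1 rad), for 0.2 s.
At the end, for the whole second after the job is handed in: The strap is within 0.1 rad of shut and the lever within 0.12 rad of flat; both tubes rest within 12 mm of where they lay; both cups and the bottle stand upright within 30 mm of where they stood (all of step 2 and distance of each of blood_tube_0, blood_tube_1 from where it was at the start of the episode below 0.012 m and linear speed of each of blood_tube_0, blood_tube_1 below 0.02 m/s and distance of each of orange_cup, blue_cup, oil_bottle from where it was at the start of the episode below 0.03 m and angle between each of orange_cup, blue_cup, oil_bottle's own z axis and vertical below 0.3 rad); the robot touches nothing.
It fails at once if the lever is pushed down before the strap is over (value of joint lever below 0.6 rad and value of joint strap above 0.3 rad).
It fails at once if a tube is moved or lifted out of its groove (more than 12 mm) (distance of any of blood_tube_0, blood_tube_1 from where it was at the start of the episode above 0.012 m).
It fails at once if a cup or the bottle is shifted by more than 30 mm, lifted or tipped over (distance of any of orange_cup, blue_cup, oil_bottle from where it was at the start of the episode above 0.03 m or angle between any of orange_cup, blue_cup, oil_bottle's own z axis and vertical above 0.3 rad).
It fails at once if the strap or the lever is gripped hard or forced (more than 30 N from the fingers) (contact force between the fingers and strap above 30 N or contact force between the fingers and lever above 30 N).
It also fails if it takes over 40 s, if anything falls off the work surface, if the arm or the gripper's body presses on something with over 40 N, if the wrist force passes 120 N, or if a joint passes its speed limit or range.

ROBOT

A 6-joint arm with a two-finger parallel gripper is mounted at the origin on the work surface; the furniture and walls round the work are solid. World frame = base frame: x ahead of the robot, y to its left, z up, the work surface at z = 0. Lengths are in m, angles in rad, forces in N, time in s.
With the tool pointing down it reaches from about 0.35 to 0.775 m from the base axis. Payload 5.5 kg.
Tool frame: the origin (TCP) lies midway between the tips of the shut fingers; the grasp point (between the pads) lies 19 mm behind it; z points along the fingers, y is the line along which they close (so a half turn about z gives the same grasp; the last joint's range is limited). The gripper opens to 85 mm and grips with 20 to 120 N. Pads are 22 mm wide; open, the fingers measure 114 mm over their backs; the gripper's body (76 mm by 85 mm) begins 54 mm behind the grasp point. The pads swing forward as they close: fully open they stand 13 mm farther back than shut.
Start: joints at [-1.35, 0.313, 0.046, 1.304, 0, 1.431], TCP at [0.203, -0.538, 0.231] pointing down, gripper open.
Joint ranges: [-2.76, 2.76], [-0.86, 1.69], [-1.03, 1.26], [-2.2, 2.34], [-1.47, 1.5], [-3.14, 3.14]. Speed limits (rad/s): [2.57, 2.57, 3.14, 3.14, 3.14, 3.14].

INTERFACE

Orientations are given as a unit quaternion [w, x, y, z].
In Python, from workcell import telemetry, imaging, env gives the robot as it stands. The module is installed in compiled form; this text tells all that it offers.
- The arm moves only by the tool step_arm, never from a script. Its argument "moves" is a list of rows, each a list of 3 entries, a list of its own where there are three numbers: the shift along the tool's x, y, z in mm, then the turn, a rotation vector about the tool's x, y, z in rad, then the finger opening in mm, from 0 to 85.4. A call has 1 to 8 rows; each row is the pose to reach, as a shift and turn from the pose commanded when the call began, along the tool's axes at that moment; what a row does not reach only later rows make up. A row lasts 1/12 s, in which the tool goes at most 41.7 mm and 7.16 degrees, less where a joint would pass 70% of its speed; a pose out of reach is approached as far as the arm can. A call with a gripper value outside its range is refused whole. The fingers move at their own pace and stop on an object; "grip_force" is the grip in N (left out, the last holds). Time passes only in rows, so rows that repeat a pose let the fingers close. It gives the time, the measured TCP pose, the force, the opening and the grip force at its end, in the units of the state.
- telemetry.get_state(): the state, without advancing time (a new reading comes with each control period).
- imaging.read_camera(name): name is "scene" or "top"; returns the picture (384x512x3 uint8, red, green, blue); there is no depth.
- imaging.camera_params(name): a dict with "camera_matrix" (3x3 intrinsics, pixels), "pose" (4x4, takes a point from camera to world coordinates). Camera axes: x right, y up, looking along -z (the intrinsics and any distortion apply to the point x, -y, -z); pixel columns grow to the right and rows downward; lengths in m; the calibration is good to about 2 mm. A picture is of the moment at which its call begins. camera_params takes no time and is no camera call.
- env.hand_in(): hands the job in; it is judged then, once.
The state is a dict: "clock": time; "joint_pos": joint angles; "qvel": joint speeds; "tau": joint torques, N m; "tcp_pos": TCP position; "orientation": TCP orientation; "wrist_force": force on the tool from outside, world axes, zero at the start; "ft_torque": the same for the moment, N m; "finger_gap": finger opening in m; "grip_force": force on a finger pad.
Only numpy, scipy, OpenCV 4.12 (cv2) and the standard library are available. Lean on these libraries where they do the work, as an engineer would, in place of code of your own. Each camera call takes 0.05 s, during which the arm holds its last target. There are 200 camera calls.

## Working session

There is one attempt and no reset: what is moved stays moved. The work goes in short steps, Python scripts to look and compute and a tool call to move; the robot and the scene stay as the last step left them, time stands still between calls to the robot, and variables do not carry over. Pictures are saved under pics/ and viewed, at most 10 in all, crops included, and the job is handed in when it is done.

Besides the shell and the picture viewer there is one more tool, called after ">>>" as a command line: name --argument value ..., lists and objects as JSON in quotes. step_arm: Moves the arm, as the interface text tells. Its arguments: {"type":"object","properties":{"moves":{"type":"array"},"grip_force":{"type":"number"}},"required":["moves"]}

```bash
mkdir -p pics
python3 - <<'E'
from workcell import telemetry, imaging
import cv2,numpy as np
np.set_printoptions(precision=4,suppress=True)
for n in("scene","top"):
    im=imaging.read_camera(n);cv2.imwrite(f"pics/{n}0.png",cv2.resize(im[:,:,::-1],(800,600)));np.save(n+"0.npy",im)
    p=imaging.camera_params(n);print(n,p)
s=telemetry.get_state();print(s)
E
```

```text
scene {'camera_matrix': array([[456.9327,   0.    , 264.9638],
       [  0.    , 456.9327, 191.7876],
       [  0.    ,   0.    ,   1.    ]]), 'pose': array([[ 0.6228,  0.5011, -0.6008, -0.0268],
       [-0.782 ,  0.3768, -0.4965, -0.4972],
       [-0.0224,  0.7791,  0.6266,  0.6376],
       [ 0.    ,  0.    ,  0.    ,  1.    ]])}
top {'camera_matrix': array([[484.1797,   0.    , 250.323 ],
       [  0.    , 484.1797, 192.9736],
       [  0.    ,   0.    ,   1.    ]]), 'pose': array([[-0.0301,  0.9957, -0.0877,  0.4536],
       [-0.999 , -0.0328, -0.0289, -0.07  ],
       [-0.0316,  0.0867,  0.9957,  0.9253],
       [ 0.    ,  0.    ,  0.    ,  1.    ]])}
{'clock': 0.1, 'joint_pos': array([-1.3496,  0.3139,  0.0451,  1.3036,  0.    ,  1.4312]), 'qvel': array([ 0.001 , -0.0028,  0.0039,  0.0004,  0.0004,  0.0002]), 'tau': array([  0.0023, -48.1723,  29.9245,   0.0127,  -0.0001,   0.    ]), 'tcp_pos': array([ 0.2029, -0.5375,  0.2305]), 'orientation': array([-0.0008,  0.9838,  0.1794, -0.    ]), 'wrist_force': array([0.0708, 0.2601, 0.3423]), 'ft_torque': array([0.0363, 0.0027, 0.0151]), 'grip_force': 0.0, 'finger_gap': 0.0851398293328864}
```

View pics/scene0.png

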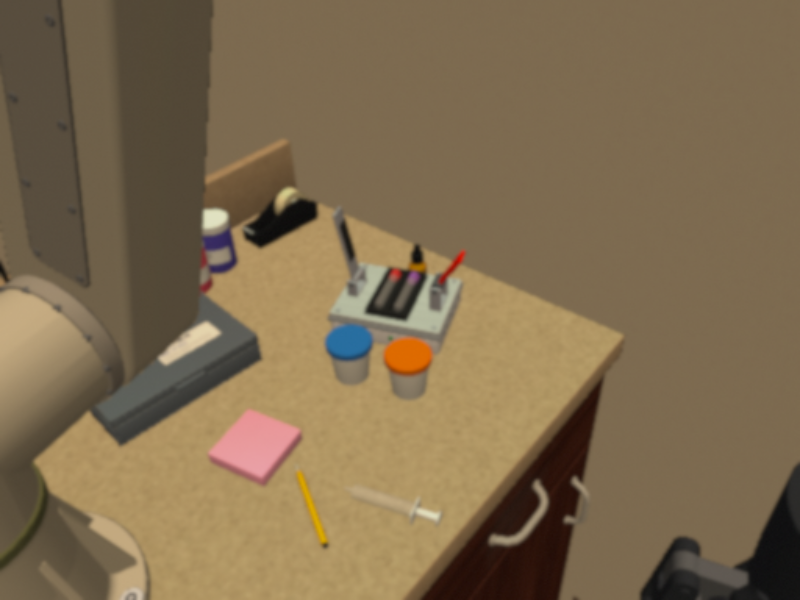

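View pics/top0.png

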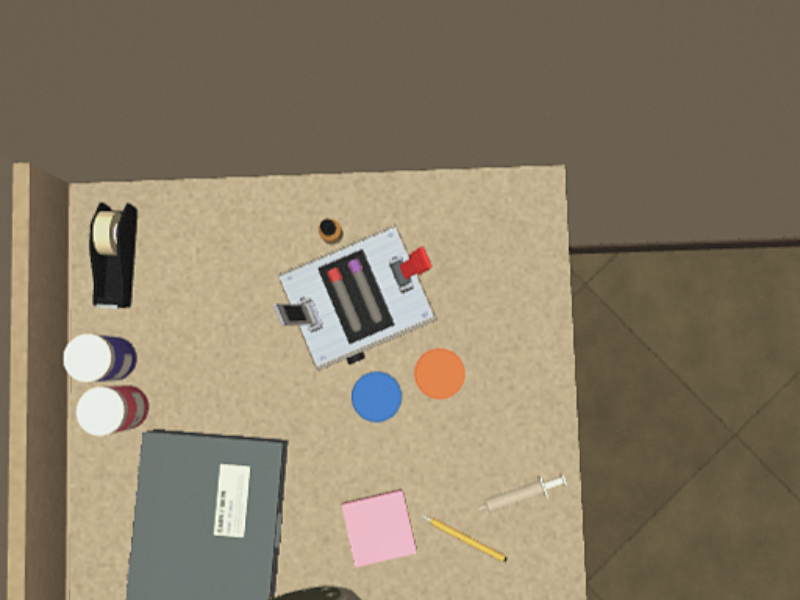

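The scene view shows the strap (dark underside, tip at about 340,212) leaning out to the left, and the red lever at (455,262). In the top view the deck corners are at about (280,273), (393,227), (436,320) and (318,368). The lever pad is at (420,262), the strap tip at about (277,312), and the cups are on the near side.

```bash
cat > h.py <<'E'
import numpy as np,cv2
from workcell import telemetry, imaging
from scipy.spatial.transform import Rotation as R
np.set_printoptions(precision=4,suppress=True)
P={n:imaging.camera_params(n) for n in("scene","top")}
def ray(n,u,v):
    K=P[n]['camera_matrix'];T=P[n]['pose']
    d=np.array([(u-K[0,2])/K[0,0],-(v-K[1,2])/K[1,1],-1]);return T[:3,3],T[:3,:3]@d
def plane(n,u,v,z):
    o,d=ray(n,u,v);return o+d*(z-o[2])/d[2]
def proj(n,p):
    K=P[n]['camera_matrix'];T=P[n]['pose'];c=T[:3,:3].T@(np.asarray(p)-T[:3,3])
    return np.array([K[0,0]*c[0]/-c[2]+K[0,2],K[1,1]*-c[1]/-c[2]+K[1,2]])
E
python3 - <<'E'
from h import *
top=np.load("top0.npy");sc=np.load("scene0.npy")
h=cv2.cvtColor(top,cv2.COLOR_RGB2HSV)
# deck mask: low saturation, bright
m=((h[...,1]<45)&(h[...,2]>140)).astype(np.uint8);m[:140]=0;m[240:]=0;m[:,:170]=0;m[:,290:]=0
m=cv2.morphologyEx(m,cv2.MORPH_OPEN,np.ones((5,5)))
c=max(cv2.findContours(m,0,2)[0],key=cv2.contourArea)
b=cv2.boxPoints(cv2.minAreaRect(c));print("box",b*1.5625)
man=np.array([[280,273],[393,227],[436,320],[318,368]])*.64
for q in(b,man):
    W=np.array([plane("top",*p,.044) for p in q]);print(W,W.mean(0),[np.linalg.norm(W[i]-W[i-1]) for i in range(4)])
# dark insert
d=(h[...,2]<70).astype(np.uint8);d[:155]=0;d[225:]=0;d[:,:200]=0;d[:,250:]=0
c=max(cv2.findContours(d,0,2)[0],key=cv2.contourArea);b=cv2.boxPoints(cv2.minAreaRect(c))
W=np.array([plane("top",*p,.044) for p in b]);print("insert",b*1.5625,W,W.mean(0))
for n,im in(("top",top),("scene",sc)):
    hh=cv2.cvtColor(im,cv2.COLOR_RGB2HSV);r=(((hh[...,0]<4)|(hh[...,0]>176))&(hh[...,1]>200)&(hh[...,2]>100)).astype(np.uint8)
    for c in cv2.findContours(r,0,2)[0]:
        if cv2.contourArea(c)>25: print(n,cv2.contourArea(c),cv2.boxPoints(cv2.minAreaRect(c)))
s=[]
for n,im,(x0,y0,x1,y1) in(("scene",sc,(195,115,310,235)),("top",top,(165,130,290,270))):
    s.append(cv2.resize(im[y0:y1,x0:x1],(400,int(400*(y1-y0)/(x1-x0))),interpolation=2))
H=max(a.shape[0] for a in s);s=[np.pad(a,((0,H-a.shape[0]),(0,0),(0,0))) for a in s]
cv2.imwrite("pics/crop0.png",np.hstack(s)[:,:,::-1])
E
```

```text
box [[276.2931 274.8923]
 [395.2856 223.8955]
 [435.8567 318.5615]
 [316.8642 369.5583]]
[[ 0.5672  0.09    0.044 ]
 [ 0.623  -0.0521  0.044 ]
 [ 0.5096 -0.096   0.044 ]
 [ 0.4546  0.0444  0.044 ]] [ 0.5386 -0.0034  0.044 ] [np.float64(0.12148308560657575), np.float64(0.15269833552073128), np.float64(0.1215840776000431), np.float64(0.1507829395218953)]
[[ 0.5693  0.0856  0.044 ]
 [ 0.6194 -0.0493  0.044 ]
 [ 0.5079 -0.0961  0.044 ]
 [ 0.4563  0.043   0.044 ]] [ 0.5382 -0.0042  0.044 ] [np.float64(0.12067551480377053), np.float64(0.14389790154694837), np.float64(0.12088686191787035), np.float64(0.14837803755151974)]
insert [[317.3603 268.1838]
 [361.5074 249.5956]
 [392.8897 324.1287]
 [348.7427 342.7169]] [[ 0.5735  0.0412  0.044 ]
 [ 0.5937 -0.0114  0.044 ]
 [ 0.5047 -0.0457  0.044 ]
 [ 0.4846  0.0064  0.044 ]] [ 0.5391 -0.0024  0.044 ]
```

View pics/crop0.png

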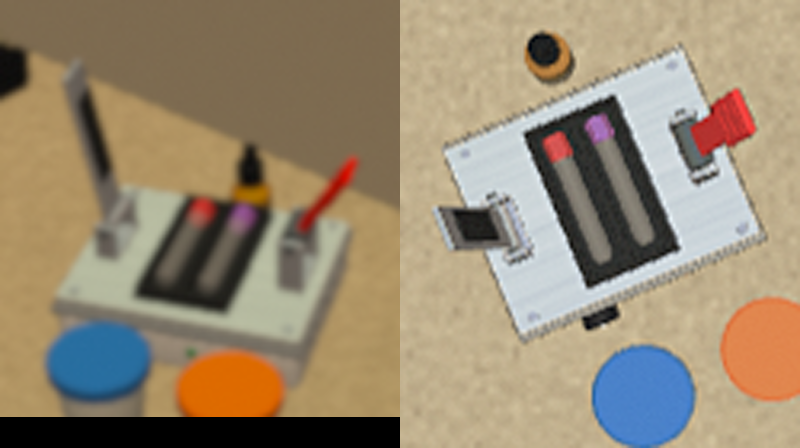

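The crop shows the strap tip edge at top-camera pixels of about (177,194) to (181,207), and the lever's outer edge near (273-284,160-174). I'll check the angles of both against these.

```bash
cat >> h.py <<'E'
C=np.array([.539,-.003,0]);YAW=.37;Rr=R.from_euler('z',YAW).as_matrix()
def tor(p): return Rr.T@(np.asarray(p)-C)
def tow(p): return C+Rr@np.asarray(p)
E
python3 - <<'E'
from h import *
def inplane(n,u,v):  # ray meets rocker plane x'=0
    o,d=ray(n,u,v);o=tor(o);d=Rr.T@d;return o-d*o[0]/d[0]
# predicted pixels of tips vs angle
for a in(1.7,1.8,1.9,2.0):
    p=tow([0,.057-.102*np.cos(a),.064+.102*np.sin(a)]);print("strap",a,proj("scene",p),proj("top",p))
for a in(.95,1.05,1.15,1.25):
    p=tow([0,-.058-.058*np.cos(a),.076+.058*np.sin(a)]);print("lever",a,proj("scene",p),proj("top",p))
print("seen strap scene",195+75/3.478,115+66/3.478,"top",[(177+181.3)/2,200.6])
print("seen lever scene",195+353/3.478,115+163/3.478,"top",[165+(747-400)/3.2,130+113/3.2])
s=telemetry.get_state();t=tor(s['tcp_pos']);print("tcp rocker",t,"tool axes in rocker\n",Rr.T@R.from_quat(s['orientation'],scalar_first=True).as_matrix())
E
```

```text
strap 1.7 [218.9767 134.0377] [180.7536 199.6008]
strap 1.8 [214.3313 134.1212] [175.1251 202.1563]
strap 1.9 [209.8799 134.6497] [169.7799 204.6823]
strap 2.0 [205.672  135.6108] [164.788  207.1445]
lever 0.95 [298.5242 164.2556] [274.4456 163.5675]
lever 1.05 [296.1111 162.542 ] [271.7805 164.435 ]
lever 1.15 [293.5449 161.0161] [268.9323 165.4208]
lever 1.25 [290.8543 159.6953] [265.9333 166.5141]
seen strap scene 216.56411730879816 133.9764232317424 top [179.15, 200.6]
seen lever scene 296.49511213341 161.86601495112131 top [273.4375, 165.3125]
tcp rocker [-0.5067 -0.3768  0.2305] tool axes in rocker
 [[ 1.     -0.0092  0.0003]
 [-0.0092 -1.      0.0016]
 [ 0.0003 -0.0016 -1.    ]]
```

>>> step_arm --moves '[[[28, -28, 0], [0, 0, 0], 0], [[56, -56, 0], [0, 0, 0], 0], [[84, -84, 0], [0, 0, 0], 0], [[112, -112, 0], [0, 0, 0], 0], [[140, -140, 0], [0, 0, 0], 0], [[168, -168, 0], [0, 0, 0], 0], [[196, -196, 0], [0, 0, 0], 0], [[224, -224, 0], [0, 0, 0], 0]]'

```text
clock: 0.77
tcp_pos: [0.3336, -0.2474, 0.2311]
orientation: [-0.0, 0.984, 0.179, -0.0]
wrist_force: [1.0, 0.2, 0.2]
finger_gap: 0.0003
grip_force: 0.0
```

>>> step_arm --moves '[[[28, -27, 0], [0, 0, 0], 0], [[56, -54, 0], [0, 0, 0], 0], [[84, -81, 0], [0, 0, 0], 0], [[112, -108, 0], [0, 0, 0], 0], [[140, -135, 0], [0, 0, 0], 0], [[168, -162, 0], [0, 0, 0], 0], [[196, -190, 0], [0, 0, 0], 0], [[224, -216, 0], [0, 0, 0], 0]]'

```text
clock: 1.43
tcp_pos: [0.4668, 0.034, 0.2311]
orientation: [0.0, 0.984, 0.18, -0.0]
wrist_force: [-0.5, -1.0, -0.1]
finger_gap: 0.0
grip_force: 0.0
```

>>> step_arm --moves '[[[20, -20, 0], [0, 0, 0], 0], [[40, -40, 0], [0, 0, 0], 0], [[58, -56, 0], [0, 0, 0], 0], [[58, -56, 30], [0, 0, 0], 0], [[58, -56, 60], [0, 0, 0], 0], [[58, -56, 85], [0, 0, 0], 0], [[58, -56, 85], [0, 0, 0], 0]]'

```text
clock: 2.02
tcp_pos: [0.4973, 0.1048, 0.141]
orientation: [-0.001, 0.984, 0.18, -0.005]
wrist_force: [-0.7, -0.2, -0.8]
finger_gap: -0.0003
grip_force: 0.0
```

Run:
```python
from h import *
s=telemetry.get_state();print(tor(s['tcp_pos']),s['wrist_force'])
im=[imaging.read_camera(n) for n in("scene","top")]
s=[cv2.resize(a[y0:y1,x0:x1],(400,417),interpolation=2) for a,(x0,y0,x1,y1) in zip(im,((195,115,310,235),(165,130,290,260)))]
cv2.imwrite("pics/c1.png",np.hstack(s)[:,:,::-1])
```

```text
[0.0001 0.1155 0.141 ] [-0.6907 -0.196  -0.7736]
```

View pics/c1.png

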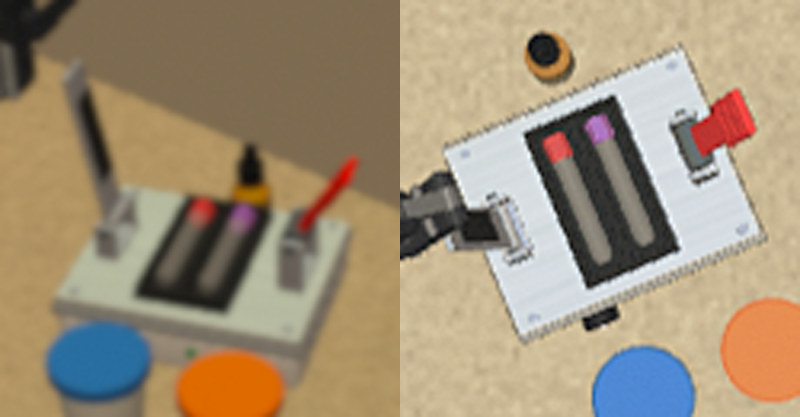

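The fingers are shut, in line with the strap on its outer side and about 30 mm clear; nothing else has moved. I'll start the push.

>>> step_arm --moves '[[[0, 15, 0], [0, 0, 0], 0], [[0, 30, 0], [0, 0, 0], 0], [[0, 40, 2], [0, 0, 0], 0], [[0, 50, 3], [0, 0, 0], 0], [[0, 59, 4], [0, 0, 0], 0], [[0, 68, 5], [0, 0, 0], 0], [[0, 79, 9], [0, 0, 0], 0], [[0, 90, 15], [0, 0, 0], 0]]'

```text
clock: 2.78
tcp_pos: [0.5339, 0.0195, 0.1315]
orientation: [0.0, 0.984, 0.18, 0.001]
wrist_force: [1.0, 0.7, 0.8]
finger_gap: 0.0002
grip_force: 0.3
```

Run:
```python
from h import *
s=telemetry.get_state();print(tor(s['tcp_pos']),s['wrist_force'])
im=[imaging.read_camera(n) for n in("scene","top")]
s=[cv2.resize(a[y0:y1,x0:x1],(400,417),interpolation=2) for a,(x0,y0,x1,y1) in zip(im,((195,115,310,235),(165,130,290,260)))]
cv2.imwrite("pics/c2.png",np.hstack(s)[:,:,::-1])
```

```text
[0.0034 0.0229 0.1315] [1.0313 0.6871 0.8307]
```

View pics/c2.png

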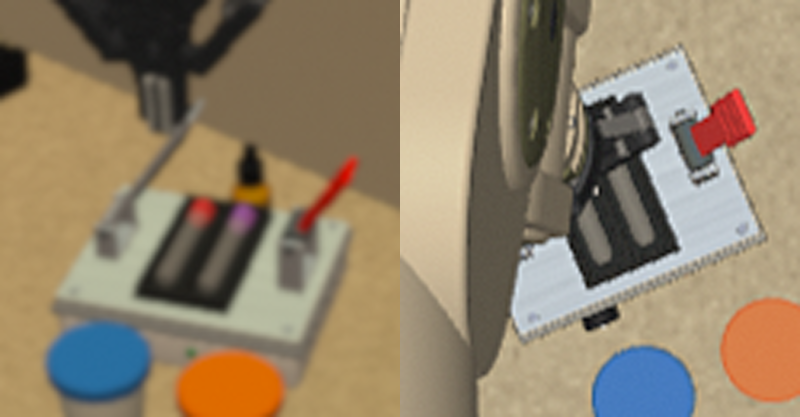

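The strap is at about 1.0 rad with the fingertips on its outer face; the tubes and lever are undisturbed. I'll continue along the arc.

>>> step_arm --moves '[[[0, 12, 10], [0, 0, 0], 0], [[0, 22, 22], [0, 0, 0], 0], [[0, 30, 36], [0, 0, 0], 0], [[0, 34, 50], [0, 0, 0], 0], [[0, 36, 57], [0, 0, 0], 0], [[0, 36, 62], [0, 0, 0], 0], [[0, 36, 65], [0, 0, 0], 0], [[0, 36, 65], [0, 0, 0], 0]]'

```text
clock: 3.55
tcp_pos: [0.5455, -0.0132, 0.0663]
orientation: [0.0, 0.984, 0.18, -0.0]
wrist_force: [0.1, -0.2, 0.5]
finger_gap: 0.0002
grip_force: 0.0
```

>>> step_arm --moves '[[[0, 0, 1], [0, 0, 0], 0], [[0, 0, 2], [0, 0, 0], 0], [[0, 0, 2], [0, 0, 0], 0], [[0, 0, 2], [0, 0, 0], 0]]'

```text
clock: 3.88
tcp_pos: [0.5461, -0.013, 0.0658]
orientation: [0.0, 0.984, 0.18, 0.001]
wrist_force: [-3.6, 0.5, 8.6]
finger_gap: 0.0002
grip_force: 4.4
```

The strap is against its stop (8.6 N at z = 65.8 mm). Next I retreat and go to the inner side of the lever.

>>> step_arm --moves '[[[0, 0, -30], [0, 0, 0], 0], [[0, 0, -70], [0, 0, 0], 0], [[-2, 15, -85], [0, 0, 0], 0], [[-2, 30, -80], [0, 0, 0], 0], [[-2, 33, -65], [0, 0, 0], 0], [[-2, 33, -57], [0, 0, 0], 0], [[-2, 33, -57], [0, 0, 0], 0]]'

```text
clock: 4.47
tcp_pos: [0.5537, -0.0444, 0.1189]
orientation: [-0.001, 0.984, 0.179, -0.002]
wrist_force: [0.3, 0.5, -0.7]
finger_gap: 0.0001
grip_force: 0.0
```

Run:
```python
from h import *
s=telemetry.get_state();print(tor(s['tcp_pos']),s['wrist_force'])
im=[imaging.read_camera(n) for n in("scene","top")]
s=[cv2.resize(a[y0:y1,x0:x1],(400,417),interpolation=2) for a,(x0,y0,x1,y1) in zip(im,((195,115,310,235),(165,130,290,260)))]
cv2.imwrite("pics/c3.png",np.hstack(s)[:,:,::-1])
```

```text
[-0.0012 -0.0439  0.1189] [ 0.2788  0.4511 -0.6512]
```

View pics/c3.png

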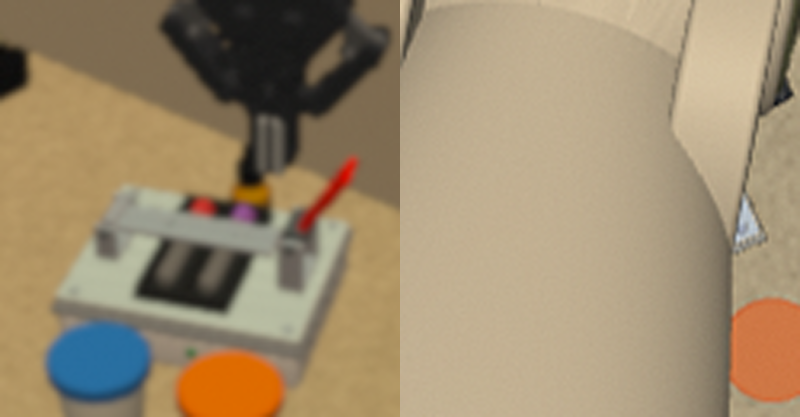

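The strap lies level across the tubes, the lever is still up at (350,165), and the fingers stand on its inner side. I'll push the lever over along its arc.

>>> step_arm --moves '[[[1, 14, 0], [0, 0, 0], 0], [[1, 23, 0], [0, 0, 0], 0], [[1, 30, 0], [0, 0, 0], 0], [[1, 37, 6], [0, 0, 0], 0], [[1, 43, 14], [0, 0, 0], 0], [[1, 48, 23], [0, 0, 0], 0], [[1, 51, 31], [0, 0, 0], 0], [[1, 52, 37], [0, 0, 0], 0]]'

```text
clock: 5.23
tcp_pos: [0.5752, -0.0941, 0.0831]
orientation: [0.0, 0.984, 0.179, 0.0]
wrist_force: [1.2, -1.6, 3.7]
finger_gap: 0.0001
grip_force: 1.5
```

>>> step_arm --moves '[[[0, 0, 2], [0, 0, 0], 0], [[0, 0, 4], [0, 0, 0], 0], [[0, 0, 5], [0, 0, 0], 0], [[0, 0, 5], [0, 0, 0], 0], [[0, 0, 5], [0, 0, 0], 0]]'

```text
clock: 5.65
tcp_pos: [0.5742, -0.0925, 0.079]
orientation: [-0.0, 0.984, 0.18, -0.0]
wrist_force: [-0.2, -0.0, 1.6]
finger_gap: -0.0
grip_force: 0.2
```

>>> step_arm --moves '[[[0, 0, 1], [0, 0, 0], 0], [[0, 0, 2], [0, 0, 0], 0], [[0, 0, 2], [0, 0, 0], 0], [[0, 0, 2], [0, 0, 0], 0]]'

```text
clock: 5.98
tcp_pos: [0.5744, -0.0925, 0.0786]
orientation: [-0.0, 0.984, 0.18, -0.0]
wrist_force: [-4.0, 0.1, 10.6]
finger_gap: 0.0
grip_force: 5.2
```

The lever is at its stop (10.6 N at z = 78.6 mm). I'll retreat straight up and then back out of view.

>>> step_arm --moves '[[[0, 0, -30], [0, 0, 0], 0], [[0, 0, -70], [0, 0, 0], 0], [[0, 0, -110], [0, 0, 0], 0], [[0, 0, -140], [0, 0, 0], 0], [[0, 40, -150], [0, 0, 0], 0], [[0, 80, -150], [0, 0, 0], 0], [[0, 120, -150], [0, 0, 0], 0], [[0, 120, -150], [0, 0, 0], 0]]'

```text
clock: 6.65
tcp_pos: [0.6189, -0.2114, 0.2259]
orientation: [0.001, 0.984, 0.177, 0.0]
wrist_force: [-1.1, 0.3, -0.8]
finger_gap: 0.0
grip_force: 0.0
```

>>> step_arm --moves '[[[-25, 30, 0], [0, 0, 0], 0], [[-50, 60, 0], [0, 0, 0], 0], [[-75, 90, 0], [0, 0, 0], 0], [[-100, 120, 0], [0, 0, 0], 0], [[-125, 150, 0], [0, 0, 0], 0], [[-125, 150, 0], [0, 0, 0], 0]]'

```text
clock: 7.15
tcp_pos: [0.5502, -0.396, 0.226]
orientation: [0.001, 0.984, 0.176, -0.001]
wrist_force: [0.8, 1.2, 1.1]
finger_gap: -0.0003
grip_force: 0.0
```

Run:
```python
from h import *
s=telemetry.get_state();print(tor(s['tcp_pos']),s['wrist_force'])
im=[imaging.read_camera(n) for n in("scene","top")]
s=[cv2.resize(a[y0:y1,x0:x1],(400,417),interpolation=2) for a,(x0,y0,x1,y1) in zip(im,((195,115,310,235),(165,130,290,260)))]
cv2.imwrite("pics/c4.png",np.hstack(s)[:,:,::-1])
```

```text
[-0.1316 -0.3704  0.226 ] [0.8219 1.1612 1.104 ]
```

View pics/c4.png

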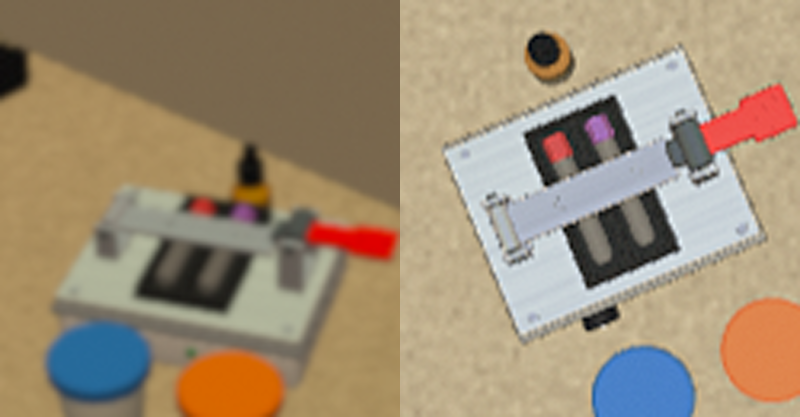

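The strap is shut across both tubes and the lever is flat, with its pad at (770,115) in the crop. The tubes, cups and bottle are where they were, so I'm handing in.

```bash
python3 -c "
from workcell import env;print(env.hand_in())"
```

```text
the job is handed in; nothing more can be done
None
```

The strap is pushed down across the tubes and the red lever is locked flat. In the last pictures the tubes, cups and bottle had not visibly moved. The job is handed in, but the hand-in call gave no verdict.

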